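# Tighten the water block's four thumb nuts in cross order

## Robot

A 6-joint arm with a two-finger parallel gripper is mounted at the origin on the work surface. World frame = base frame: x ahead of the robot, y to its left, z up, the work surface at z = 0. Lengths are in mm, angles in degrees, forces in N, time in s.
With the tool pointing down it reaches from about 300 to 750 mm from the base axis. Payload 8.5 kg.
Tool frame: the origin (TCP) lies on the centre line of the jaws, within the pads' length; the fingertips stand 22 mm ahead of it and the grasp point (between the pads) lies 3 mm ahead of it; z points along the fingers, y is the line along which they close (so a half turn about z gives the same grasp; the last joint's range is limited). The gripper opens to 85 mm and grips with 20 to 120 N. Pads are 22 mm wide; open, the fingers measure 114 mm over their backs; the gripper's body (76 mm by 85 mm) begins 54 mm behind the grasp point. The pads swing forward as they close: fully open they stand 13 mm farther back than shut.
Start: joints at [-79.83, 21.807, 74.336, -0, 83.858, -12.336], TCP at [210.52, -508.096, 253.322] pointing down, gripper open.
Joint ranges: [-178.18, 178.18], [-50.72, 133.34], [12.68, 142.11], [-81.47, 261.47], [9.98, 163.14], [-165.26, 165.26]. Speed limits (degrees/s): [136.94, 136.94, 180, 180, 180, 180].

## Interface

Orientations are given as [roll, pitch, yaw] about the fixed x, y, z axes, in that order (R = Rz(yaw) Ry(pitch) Rx(roll)).
In Python, from workcell import sensors, capture, hand_in, finder gives the robot as it stands.
- The arm moves only by the tool arm_command, never from a script. Its argument "commands" is a list of rows, each a list of 2 entries, a list of its own where there are three numbers: the shift along the tool's x, y, z in mm, then the turn, a rotation vector about the tool's x, y, z in degrees. A call has 1 to 12 rows; each row shifts and turns the commanded pose from where the row before left it, along the tool's axes as they then stand; what a row does not reach is not made up. A row lasts 1/8 s, in which the tool goes at most 62.5 mm and 10.7 degrees, less where a joint would pass 70% of its speed; a pose out of reach is approached as far as the arm can. A call with a gripper value outside its range is refused whole. "grip" is the closure, from 0 (fully open) to 1 (shut), set as the call begins (left out, the last holds). The fingers move at their own pace and stop on an object; the grip force is fixed at half the most. Time passes only in rows, so rows that do not move let the fingers close. It gives the time, the measured TCP pose, the force, the opening and the grip force at its end, in the units of the state.
- sensors.observe(): the state, without advancing time (a new reading comes with each control period).
- capture(name): name is "scene" or "top" or "wrist"; returns a dict with "pixels" (384x512x3 uint8, red, green, blue), "intrinsics" (3x3 intrinsics, pixels), "rvec" (rotation vector, rad) and "tvec" (3), from world to camera coordinates, as OpenCV has them; the wrist camera has in their place "T_tool_cam" (4x4, takes a point from camera to tool coordinates, whose origin is the TCP and whose axes are the flange's). Camera axes: x right, y down, z forward; pixel columns grow to the right and rows downward; lengths in mm; the calibration is good to about 2 mm. A picture is of the moment at which its call begins: read the wrist's pose just before it. There is no depth.
- hand_in(): hands the job in; it is judged then, once.
Trained networks look in a picture, given as the dict that the camera call returned (one of the last four; its "shot" number tells which), for a name from the list of things; names that differ only in an ending like _2 or _b are one class to them, and where a whole thing is asked for, a point or a joint stands for the part that bears it (a point fixed in the world has none). Each returns a list of dicts, best first, with "p" (0 to 1); they miss things now and then, are a little off and sometimes report something else, mostly with a low value. They report only what shows in the picture. A call takes as long as a camera call.
- finder.find_in(picture, name): "rect" ([left, top, right, bottom] in pixels, round what is visible of it).
- finder.silhouettes(picture, name): "region" (384x512 bool, what is visible of it) and "rect" ([left, top, right, bottom] in pixels, round what is visible of it).
The state is a dict: "time": time; "q": joint angles; "qd": joint speeds; "tau": joint torques, N m; "tool_pos": TCP position; "ee_rot": TCP orientation; "contact_force": force on the tool from outside, world axes, zero at the start; "moment": the same for the moment, N m; "grip_width": finger opening in mm; "grip_force": force on a finger pad.
Only numpy, scipy, OpenCV 4.12 (cv2) and the standard library are available. Lean on these libraries where they do the work, as an engineer would, in place of code of your own. Each camera call takes 0.05 s, during which the arm holds its last target. There are 200 camera calls.

## Task

The water block on the sloping open-frame PC is only finger-tight. Tighten each of its four red thumb nuts by a further half turn clockwise, one nut at a time and in cross order - any nut first, next the one diagonally opposite, then the other two - so that the plate seats evenly. Do not lean on the memory sticks, and leave everything standing round the PC where it is.

Things in the scene. Friction and masses are not known exactly. Their poses are not given: they have to be found in the camera images.
- block_mid (a point): Water block of a sloping open-frame PC: round, clear-topped, 60 mm wide, on a dark four-armed bracket. Point: on its axis, 26 mm above the mainboard, level with its top. z: its axis, square to the board; x: up the slope; y: left, seen from the foot of the slope. Bracket top 14 mm above the board; two port plugs, within 22 mm of the axis, 32 mm. Four nuts on an 80 mm square round it draw it down 0.35 mm per half turn.
- board_mid (a point): Centre of the face of the black mainboard, 244 mm square, fixed, sloping up 25 degrees away from the robot side; axes as the block's (z 25 degrees from vertical). Nothing on it is over 45 mm high. Heat sinks up to 22 mm high start 18 mm beyond the axes of nuts A and B (up the slope) and A and D (left); a port stack 34 mm high starts 36 mm left of A and D; the frame reaches 135 mm from the centre.
- nut_a_mid (a point): Red knurled thumb nut A: up the slope, left (x +40, y +40 mm from the block); diagonally opposite nut C. Round, 13 mm wide, 20 mm tall, above a 15 mm steel flange and a spring; top 44 mm, flange 22 mm above the board. Point: on its axis, 10 mm below its top; z along its axis, away from the board, 25 degrees from vertical; it turns with the nut.
- nut_a_slot (a point): End of the black driver slot across the top of nut A: on its top face, 6.5 mm from its axis. It shows how far the nut has turned.
- nut_a (a joint): Angle of nut A, rad; grows as it is turned clockwise (tightened) seen from above its top. It starts anywhere between -0.9 and 0.9. Turning takes about 0.07 N m and it stays where it is left; stops at -1.2 and 5.2.
- nut_b_mid (a point): Red knurled thumb nut B: up the slope, right (+40, -40); diagonally opposite nut D. Round, 13 mm wide, 20 mm tall, above a 15 mm steel flange and a spring; top 44 mm, flange 22 mm above the board. Point: on its axis, 10 mm below its top; z along its axis, away from the board, 25 degrees from vertical; it turns with the nut.
- nut_b_slot (a point): End of the black driver slot across the top of nut B: on its top face, 6.5 mm from its axis. It shows how far the nut has turned.
- nut_b (a joint): Angle of nut B, rad; grows as it is turned clockwise (tightened) seen from above its top. It starts anywhere between -0.9 and 0.9. Turning takes about 0.07 N m and it stays where it is left; stops at -1.2 and 5.2.
- nut_c_mid (a point): Red knurled thumb nut C: down the slope, right (-40, -40); diagonally opposite nut A. Round, 13 mm wide, 20 mm tall, above a 15 mm steel flange and a spring; top 44 mm, flange 22 mm above the board. Point: on its axis, 10 mm below its top; z along its axis, away from the board, 25 degrees from vertical; it turns with the nut.
- nut_c_slot (a point): End of the black driver slot across the top of nut C: on its top face, 6.5 mm from its axis. It shows how far the nut has turned.
- nut_c (a joint): Angle of nut C, rad; grows as it is turned clockwise (tightened) seen from above its top. It starts anywhere between -0.9 and 0.9. Turning takes about 0.07 N m and it stays where it is left; stops at -1.2 and 5.2.
- nut_d_mid (a point): Red knurled thumb nut D: down the slope, left (-40, +40); diagonally opposite nut B. Round, 13 mm wide, 20 mm tall, above a 15 mm steel flange and a spring; top 44 mm, flange 22 mm above the board. Point: on its axis, 10 mm below its top; z along its axis, away from the board, 25 degrees from vertical; it turns with the nut.
- nut_d_slot (a point): End of the black driver slot across the top of nut D: on its top face, 6.5 mm from its axis. It shows how far the nut has turned.
- nut_d (a joint): Angle of nut D, rad; grows as it is turned clockwise (tightened) seen from above its top. It starts anywhere between -0.9 and 0.9. Turning takes about 0.07 N m and it stays where it is left; stops at -1.2 and 5.2.
- memory_mid (a point): Two memory sticks standing on the board along the slope, right of the water block: each 133 mm long (along x), 7 mm thick, 18 mm apart, glowing tops 45 mm above the board. Point: between the two, 23 mm above the board, axes as the board's. The nearer face is 33 mm from the axes of nuts B and C.
- microphone_mid (a point): Loose table microphone, upright, 200 mm high, foot 90 mm across; the point is on its axis 100 mm up.
- can_center (a point): Loose green drink can, 58 mm across, 135 mm high; the point is half-way up.
- mug_rim (a point): Loose blue mug, 80 mm across, 95 mm high, handle at its +y; the point is the centre of its mouth.
- mouse: Loose black mouse, 110 x 58 x 34 mm; origin under its centre.
- screwdriver_grip (a point): Loose red screwdriver lying on the desk, 150 mm long; the point is in its handle.
- paste_syringe: Loose grey paste syringe lying on the desk, 136 mm long, 14 mm high; origin under the middle of its barrel.
- screw_tray: Loose orange tray of screws, 90 x 65 x 22 mm; origin under its centre.

How it is judged (in metres and radians):
On the way, in this order (a step that is already met when the one before it is completed fails the run):
1. the first nut, whichever it is, has been turned half a turn clockwise (within 30 degrees) while the other three are still as found (within 28 degrees) ((((distance of nut_a_slot from where it was at the start of the episode above 0.01256 m and value of joint nut_a above 1.4 rad) and distance of each of nut_b_slot, nut_c_slot, nut_d_slot from where it was at the start of the episode below 0.00322 m) or ((distance of nut_b_slot from where it was at the start of the episode above 0.01256 m and value of joint nut_b above 1.4 rad) and distance of each of nut_a_slot, nut_c_slot, nut_d_slot from where it was at the start of the episode below 0.00322 m) or ((distance of nut_c_slot from where it was at the start of the episode above 0.01256 m and value of joint nut_c above 1.4 rad) and distance of each of nut_a_slot, nut_b_slot, nut_d_slot from where it was at the start of the episode below 0.00322 m) or ((distance of nut_d_slot from where it was at the start of the episode above 0.01256 m and value of joint nut_d above 1.4 rad) and distance of each of nut_a_slot, nut_b_slot, nut_c_slot from where it was at the start of the episode below 0.00322 m))), for 0.1 s.
2. the nut diagonally opposite has been turned half a turn too, the other two still as found ((((distance of nut_a_slot from where it was at the start of the episode above 0.01256 m and value of joint nut_a above 1.4 rad) and (distance of nut_c_slot from where it was at the start of the episode above 0.01256 m and value of joint nut_c above 1.4 rad) and distance of each of nut_b_slot, nut_d_slot from where it was at the start of the episode below 0.00322 m) or ((distance of nut_b_slot from where it was at the start of the episode above 0.01256 m and value of joint nut_b above 1.4 rad) and (distance of nut_d_slot from where it was at the start of the episode above 0.01256 m and value of joint nut_d above 1.4 rad) and distance of each of nut_a_slot, nut_c_slot from where it was at the start of the episode below 0.00322 m))), for 0.1 s.
3. one of the other two has been turned half a turn, the last still as found (((distance of nut_a_slot from where it was at the start of the episode below 0.00322 m and (distance of nut_b_slot from where it was at the start of the episode above 0.01256 m and value of joint nut_b above 1.4 rad) and (distance of nut_c_slot from where it was at the start of the episode above 0.01256 m and value of joint nut_c above 1.4 rad) and (distance of nut_d_slot from where it was at the start of the episode above 0.01256 m and value of joint nut_d above 1.4 rad)) or (distance of nut_b_slot from where it was at the start of the episode below 0.00322 m and (distance of nut_a_slot from where it was at the start of the episode above 0.01256 m and value of joint nut_a above 1.4 rad) and (distance of nut_c_slot from where it was at the start of the episode above 0.01256 m and value of joint nut_c above 1.4 rad) and (distance of nut_d_slot from where it was at the start of the episode above 0.01256 m and value of joint nut_d above 1.4 rad)) or (distance of nut_c_slot from where it was at the start of the episode below 0.00322 m and (distance of nut_a_slot from where it was at the start of the episode above 0.01256 m and value of joint nut_a above 1.4 rad) and (distance of nut_b_slot from where it was at the start of the episode above 0.01256 m and value of joint nut_b above 1.4 rad) and (distance of nut_d_slot from where it was at the start of the episode above 0.01256 m and value of joint nut_d above 1.4 rad)) or (distance of nut_d_slot from where it was at the start of the episode below 0.00322 m and (distance of nut_a_slot from where it was at the start of the episode above 0.01256 m and value of joint nut_a above 1.4 rad) and (distance of nut_b_slot from where it was at the start of the episode above 0.01256 m and value of joint nut_b above 1.4 rad) and (distance of nut_c_slot from where it was at the start of the episode above 0.01256 m and value of joint nut_c above 1.4 rad)))), for 0.1 s.
At the end, for the whole second after the job is handed in: All four nuts stand half a turn (150 to 210 degrees) clockwise from where each was found and are no longer turning, and the loose things on the desk are within 25 mm of where they were (distance of each of nut_a_slot, nut_b_slot, nut_c_slot, nut_d_slot from where it was at the start of the episode above 0.01256 m and value of joint each of nut_a, nut_b, nut_c, nut_d above 1.4 rad and velocity of joint each of nut_a, nut_b, nut_c, nut_d below 0.05 rad/s and distance of each of microphone_mid, can_center, mug_rim, mouse, screwdriver_grip, paste_syringe, screw_tray from where it was at the start of the episode below 0.025 m); the robot touches nothing.
It fails at once if the memory sticks are pushed with more than 10 N (contact force between memory and the fingers above 10 N or contact force between memory and the arm above 10 N).
It fails at once if a loose thing on the desk is moved more than 25 mm (distance of any of microphone_mid, can_center, mug_rim, mouse, screwdriver_grip, paste_syringe, screw_tray from where it was at the start of the episode above 0.025 m).
It also fails if it takes over 72 s, if anything falls off the work surface, if the arm or the gripper's body presses on something with over 40 N, if the wrist force passes 120 N, or if a joint passes its speed limit or range.

## Working session

There is one attempt and no reset: what is moved stays moved. The work goes in short steps, Python scripts to look and compute and a tool call to move; the robot and the scene stay as the last step left them, time stands still between calls to the robot, and variables do not carry over. Pictures are saved under pics/ and viewed, at most 10 in all, crops included, and the job is handed in when it is done.

Besides the shell and the picture viewer there is one more tool, called by a JSON object that holds its "name" and its "arguments", one argument or row to a line. arm_command: Moves the arm, as the interface text tells. Its arguments: {"type":"object","properties":{"commands":{"type":"array"},"grip":{"type":"number"}},"required":["commands"]}

```bash
mkdir -p pics; cat > h.py <<'E'
import numpy as np,cv2
from scipy.spatial.transform import Rotation as R
from workcell import sensors,capture,hand_in,finder
def cam(c):
    if 'T_tool_cam' in c:
        s=c['state']; T=np.eye(4); T[:3,:3]=R.from_euler('xyz',s['ee_rot'],degrees=True).as_matrix(); T[:3,3]=s['tool_pos']
        return np.linalg.inv(T@np.array(c['T_tool_cam']))
    T=np.eye(4); T[:3,:3]=cv2.Rodrigues(np.array(c['rvec'],float))[0]; T[:3,3]=np.ravel(c['tvec']); return T
def shot(n):
    s=sensors.observe(); c=capture(n); c['state']=s; return c
def proj(c,P):
    T=cam(c); p=np.atleast_2d(P)@T[:3,:3].T+T[:3,3]; q=p@np.array(c['intrinsics']).T; return q[:,:2]/q[:,2:]
def save(c,n): cv2.imwrite('pics/'+n,cv2.cvtColor(c['pixels'],cv2.COLOR_RGB2BGR))
E
python3 - <<'E'
from h import *
print(sensors.observe())
for n in ['scene','top']:
    c=shot(n); save(c,n+'.png')
    T=cam(c); print(n,'campos',np.round(-T[:3,:3].T@T[:3,3]),np.round(T[:3,:3],2).tolist(),np.round(c['intrinsics'],1).tolist())
    for k in ['nut_a_mid','block_mid','memory_mid','microphone_mid','can_center','mug_rim']:
        for d in finder.find_in(c,k)[:5]: print(k,np.round(d['rect'],1),round(d['p'],2))
a=cv2.imread('pics/scene.png');b=cv2.imread('pics/top.png')
cv2.imwrite('pics/both.png',cv2.resize(np.vstack([a,b]),None,fx=.78,fy=.78))
E
```

```text
{'time': 0.0, 'q': array([-7.98301414e+01,  2.18402039e+01,  7.43867646e+01, -5.51445507e-04,
        8.38594898e+01, -1.23337602e+01]), 'qd': array([ 0.03452057, -0.11377734, -0.0454542 ,  0.11719986,  0.08305085,
       -0.08373678]), 'tau': array([ 3.59807000e-04, -4.48466206e+01, -2.31276619e+01, -9.42481438e-05,
        4.74857516e-03,  9.46558544e-06]), 'tool_pos': array([ 210.4706855 , -507.83088203,  252.70729908]), 'ee_rot': array([-1.79915420e+02, -1.79324698e-02,  2.25036649e+01]), 'contact_force': array([ 0.69732672, -0.35802777, -0.14549208]), 'moment': array([ 0.0264963 , -0.01639357,  0.01866677]), 'grip_force': 0.0, 'grip_width': 85.21854088332093}
scene campos [1119.  659.  752.] [[-0.74, 0.67, -0.01], [0.4, 0.43, -0.81], [-0.54, -0.6, -0.59]] [[393.3, 0.0, 256.1], [0.0, 393.3, 191.5], [0.0, 0.0, 1.0]]
nut_a_mid [229.5 177.  236.8 181.4] 0.53
block_mid [216.7 173.4 244.8 181.8] 0.53
block_mid [267.3 183.9 302.7 254. ] 0.37
memory_mid [197.6 152.3 239.9 168.9] 0.64
microphone_mid [270.2 182.7 305.9 254.6] 0.62
microphone_mid [276.3 255.9 320.5 285.3] 0.34
can_center [192.9 138.6 213.1 156.5] 0.73
mug_rim [152.7 155.1 185.7 192.1] 0.56
top campos [ 383.   42. 1093.] [[0.03, -1.0, 0.01], [-0.98, -0.03, -0.19], [0.19, -0.0, -0.98]] [[375.3, 0.0, 256.2], [0.0, 375.3, 194.1], [0.0, 0.0, 1.0]]
nut_a_mid [225.7 159.6 249.8 192.1] 0.38
block_mid [282.8 184.5 317.5 222.5] 0.94
block_mid [213.3 236.1 227.1 267. ] 0.6
memory_mid [324.7 182.9 341.9 236.5] 0.64
microphone_mid [215.1 192.3 242.3 230.8] 0.89
can_center [361.9 217.8 398.5 241.7] 0.77
mug_rim [366.9 163.5 405.6 207.1] 0.61
```

View pics/both.png

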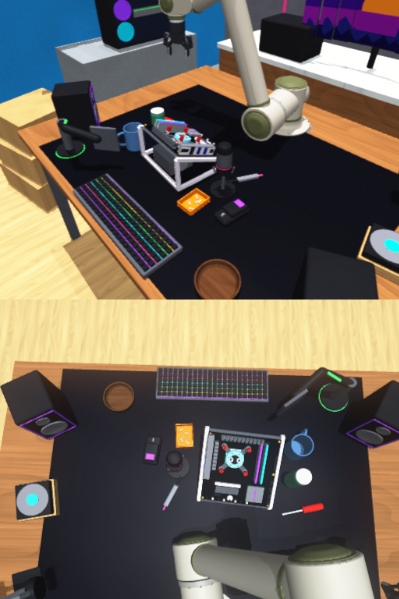

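```bash
python3 - <<'E'
import cv2,numpy as np
b=cv2.imread('pics/top.png')
cv2.imwrite('pics/topc.png',cv2.resize(b[130:260,190:420],None,fx=3.4,fy=3.4,interpolation=cv2.INTER_CUBIC))
hsv=cv2.cvtColor(b,cv2.COLOR_BGR2HSV)
m=(((hsv[...,0]<8)|(hsv[...,0]>172))&(hsv[...,1]>130)&(hsv[...,2]>60)).astype('uint8')
n,l,s,c=cv2.connectedComponentsWithStats(m)
for i in range(1,n):
    if s[i,4]>5: print(s[i],c[i].round(1))
E
```

```text
[285 187   6   6  28] [287.2 189.5]
[317 190   6   7  32] [319.3 193. ]
[281 216   6   7  33] [283.5 219.4]
[312 220   6   7  33] [314.2 222.9]
[386 260  29  14 267] [400.6 266.8]
```

View pics/topc.png

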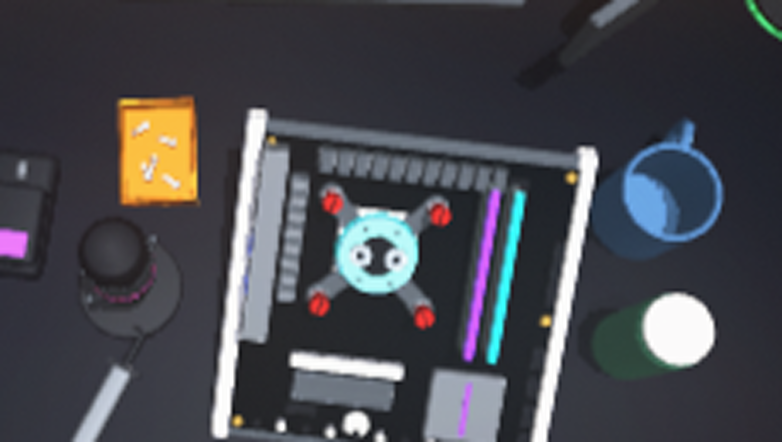

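The pictures show the PC at about (300,205) in the top view, with nuts A (287,190), B (319,193), D (284,219) and C (314,223). The microphone is to its left, and the mug and can to its right.

```bash
cat >> h.py <<'E'
from scipy.optimize import least_squares
def frame(v): # origin block nut-top-plane center? -> board frame axes cols x(up slope) y z
    y=np.deg2rad(v[3]); return R.from_euler('z',v[3],degrees=True).as_matrix()@R.from_euler('y',-25,degrees=True).as_matrix()
N={'a':(40,40),'b':(40,-40),'c':(-40,-40),'d':(-40,40)}
def nutp(v,k,h): return np.array(v[:3])+frame(v)@np.array([*N[k],h]) # v[:3]= board-surface point under block; h above board
def reds(c,lo=5,hi=10**6):
    hsv=cv2.cvtColor(c['pixels'],cv2.COLOR_RGB2HSV)
    m=(((hsv[...,0]<8)|(hsv[...,0]>172))&(hsv[...,1]>130)&(hsv[...,2]>60)).astype('uint8')
    n,l,s,ce=cv2.connectedComponentsWithStats(m)
    return [(ce[i],s[i]) for i in range(1,n) if lo<s[i,4]<hi]
def rows(v,target_p,target_R):
    s=sensors.observe(); Rt=R.from_euler('xyz',s['ee_rot'],degrees=True)
    d=Rt.inv().apply(np.array(target_p)-s['tool_pos']); rv=(Rt.inv()*R.from_matrix(target_R)).as_rotvec(degrees=True)
    return d,rv
E
python3 - <<'E'
from h import *
t=shot('top'); s=shot('scene')
print('scene reds',[(x[0].round(1),x[1][4]) for x in reds(s,2)])
obs={'a':(287.2,189.5),'b':(319.3,193),'c':(314.2,222.9),'d':(283.5,219.4)}
def f0(v): return np.concatenate([proj(t,nutp(v,k,38))[0]-obs[k] for k in N])
r=least_squares(f0,[450,-100,100,0]); print(r.x,r.cost); 
print('scene pred',{k:proj(s,nutp(r.x,k,36))[0].round(1) for k in N})
print(np.array(shot('wrist')['T_tool_cam']).round(2))
E
```

```text
scene reds [(array([464.,  10.]), np.int32(3)), (array([475.,  15.]), np.int32(3)), (array([482.,  16.]), np.int32(3)), (array([488.,  17.]), np.int32(3)), (array([494.,  18.]), np.int32(3)), (array([500.5,  19. ]), np.int32(4)), (array([507.,  20.]), np.int32(3)), (array([215.5, 151.6]), np.int32(40)), (array([216.4, 164.4]), np.int32(38)), (array([238.1, 165.8]), np.int32(32)), (array([232.3, 177.1]), np.int32(29)), (array([254.5, 177.9]), np.int32(33))]
[556.02179928 -75.50534832 115.07815876  -5.06757034] 0.11067833004221833
scene pred {'a': array([233.2, 176.2]), 'b': array([217.1, 163.8]), 'c': array([238.7, 165.4]), 'd': array([255. , 177.3])}
[[  -0.     -0.97   -0.26   65.46]
 [   1.      0.     -0.     -1.65]
 [   0.     -0.26    0.97 -120.8 ]
 [   0.      0.      0.      1.  ]]
```

```bash
python3 - <<'E'
from h import *
t=shot('top'); s=shot('scene')
ot={'a':(287.2,189.5),'b':(319.3,193),'c':(314.2,222.9),'d':(283.5,219.4)}
os_={'a':(232.3,177.1),'b':(216.4,164.4),'c':(238.1,165.8),'d':(254.5,177.9)}
def f(v): return np.concatenate([np.r_[proj(t,nutp(v,k,38))[0]-ot[k],proj(s,nutp(v,k,36))[0]-os_[k]] for k in N])
v=least_squares(f,[556,-75,115,-5]).x; print(v.round(2),np.abs(f(v)).max())
np.save('v.npy',v)
F=frame(v); RT=F@np.diag([-1,1,-1.]) ; P=v[:3]+F@np.array([0,0,44+125])
print('P',P.round(1),'d_tool',[x.round(1) for x in rows(v,P,RT)], R.from_matrix(RT).as_euler('xyz',degrees=True).round(1))
st=sensors.observe(); print('world d',P-st['tool_pos'])
for yaw in [22.5,175]:
  Rt=R.from_euler('xyz',[180,0,yaw],degrees=True); print(yaw,Rt.inv().apply(P-st['tool_pos']).round(1))
E
```

```text
[556.9  -76.28 112.84  -5.16] 0.4784439548043906
P [485.8 -69.9 266. ] d_tool [array([ 422. , -299.5,  -12.7]), array([ -33.1,   -8.1, -149.2])] [-180.    25.   174.8]
world d [275.25997271 438.24696852  12.6726798 ]
22.5 [ 422.  -299.5  -12.7]
175 [-236.   460.6  -12.7]
```

{"name": "arm_command", "arguments": {
  "commands": [
    [[0,0,-40],[0,0,0]],
    [[42.2,-30,0],[0,0,0]],
    [[42.2,-30,0],[0,0,0]],
    [[42.2,-30,0],[0,0,0]],
    [[42.2,-30,0],[0,0,0]],
    [[42.2,-30,0],[0,0,0]],
    [[42.2,-30,0],[0,0,0]],
    [[42.2,-30,0],[0,0,0]],
    [[42.2,-30,0],[0,0,0]],
    [[42.2,-30,0],[0,0,0]],
    [[42.2,-30,0],[0,0,0]],
    [[0,0,0],[0,0,-10]]
  ],
  "grip": 0.7
}}

```text
time: 2.45
tool_pos: [486.6, -66.7, 293.2]
ee_rot: [-180.0, -0.0, 32.9]
contact_force: [-0.3, -1.1, 0.8]
grip_width: 25.6
grip_force: 0.0
```

{"name": "arm_command", "arguments": {
  "commands": [
    [[0,0,0],[0,0,-10]],
    [[0,0,0],[0,0,-10]],
    [[0,0,0],[0,0,-10]],
    [[0,0,0],[0,0,-10]],
    [[0,0,0],[0,0,-10]],
    [[0,0,0],[0,0,-10]],
    [[0,0,0],[0,0,-10]],
    [[0,0,0],[0,0,-10]],
    [[0,0,0],[0,0,-10]],
    [[0,0,0],[0,0,-10]],
    [[0,0,0],[0,0,-10]],
    [[0,0,0],[0,0,-10]]
  ]
}}

```text
time: 3.95
tool_pos: [485.5, -69.4, 293.4]
ee_rot: [180.0, 0.0, 152.8]
contact_force: [-0.2, -0.7, -0.2]
grip_width: 25.4
grip_force: 0.0
```

{"name": "arm_command", "arguments": {
  "commands": [
    [[0,0,0],[0,0,-10]],
    [[0,0,0],[0,0,-10]],
    [[0,0,13],[0,-8,-2.3]],
    [[0,0,13],[0,-8,0]],
    [[0,0,13],[0,-9,0]],
    [[0,0,0],[0,0,0]]
  ]
}}

```text
time: 4.7
tool_pos: [489.2, -69.5, 254.0]
ee_rot: [-179.9, 24.8, 174.8]
contact_force: [-0.8, -1.2, -0.2]
grip_width: 25.6
grip_force: 0.0
```

```bash
cat > look.py <<'E'
from h import *
import sys
v=np.load('v.npy'); s0=sensors.observe(); print('q',s0['q'].round(1),s0['tool_pos'].round(1),s0['ee_rot'].round(1),'t',s0['time'],s0['grip_width'])
c=shot('wrist'); save(c,sys.argv[1]); print([(x[0].round(1),x[1][4]) for x in reds(c,100)])
print({k:proj(c,nutp(v,k,44))[0].round(1) for k in N})
F=frame(v); RT=F@np.diag([-1,1,-1.]); P=v[:3]+F@np.array([0,0,44+125]); print([x.round(1) for x in rows(v,P,RT)])
E
python3 look.py w1.png
```

```text
q [ -26.     7.3   98.5   10.9   51.3 -115.9] [489.2 -69.5 254. ] [-179.9   24.8  174.8] t 4.7 25.580695770570482
[(array([206.6, 151.6]), np.int32(249)), (array([303.3, 151.8]), np.int32(249))]
{'a': array([296.4, 240. ]), 'b': array([207.6, 240. ]), 'c': array([203.4, 150.9]), 'd': array([299.9, 150.9])}
[array([ -0.3,  -0.3, -11.8]), array([-0.1, -0.2,  0. ])]
```

View pics/w1.png

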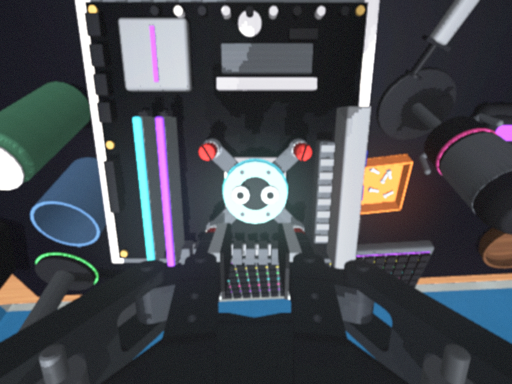

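The wrist picture shows C at (208,152) and D at (302,152). A and B are hidden by the fingers. I'm going above nut C first.

{"name": "arm_command", "arguments": {
  "commands": [
    [[20,-19.5,0],[0,0,0]],
    [[20,-19.5,12],[0,0,0]],
    [[0,0,24],[0,0,0]],
    [[0,0,24],[0,0,0]],
    [[0,0,24],[0,0,0]],
    [[0,0,0],[0,0,0]],
    [[0,0,0],[0,0,0]]
  ]
}}

```text
time: 5.62
tool_pos: [487.3, -109.2, 163.1]
ee_rot: [-179.8, 25.0, 174.9]
contact_force: [1.0, 0.1, -0.2]
grip_width: 25.5
grip_force: 0.0
```

```bash
cat > look2.py <<'E'
from h import *
import sys
v=np.load('v.npy'); s0=sensors.observe(); F=frame(v)
print('q',s0['q'].round(1),'board pos',(F.T@(s0['tool_pos']-v[:3])).round(1),s0['ee_rot'].round(1),'t',s0['time'],s0['grip_width'],s0['contact_force'].round(1))
c=shot('wrist'); save(c,sys.argv[1]); print([(x[0].round(1),x[1]) for x in reds(c,60)])
print({k:proj(c,nutp(v,k,44))[0].round(1) for k in N})
Rt=R.from_euler('xyz',s0['ee_rot'],degrees=True)
print('axis at tips',proj(c,s0['tool_pos']+Rt.apply([0,0,22])).round(1),'at nut top',proj(c,s0['tool_pos']+Rt.apply([0,0,29])).round(1))
E
python3 look2.py w2.png
```

```text
q [ -31.4   15.   106.8   18.    36.8 -128.7] board pos [-38.9 -39.1  73.6] [-179.8   25.   174.9] t 5.625 25.479557901628752 [ 1.   0.1 -0.2]
[(array([254.1, 229.7]), array([242, 214,  25,  32, 560], dtype=int32)), (array([388.6, 229.6]), array([372, 215,  35,  31, 730], dtype=int32))]
{'a': array([373.5, 346.4]), 'b': array([250.3, 346.1]), 'c': array([249.9, 231.7]), 'd': array([388.8, 232. ])}
axis at tips [[251.3 239. ]] at nut top [[251.4 233.9]]
```

View pics/w2.png

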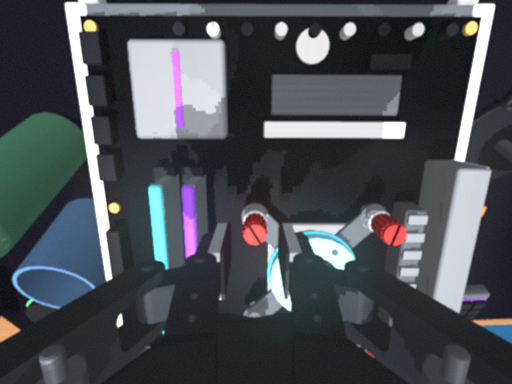

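The nut is centred between the jaws: nut at u≈254, jaws at 225 and 287. I'm descending and gripping.

{"name": "arm_command", "arguments": {
  "commands": [
    [[0,0,10],[0,0,0]],
    [[0,0,10],[0,0,0]],
    [[0,0,5.5],[0,0,0]],
    [[0,0,0],[0,0,0]]
  ]
}}

```text
time: 6.18
tool_pos: [497.3, -110.0, 138.4]
ee_rot: [-179.9, 24.9, 174.9]
contact_force: [-0.1, 1.1, 0.2]
grip_width: 25.8
grip_force: 0.0
```

{"name": "arm_command", "arguments": {
  "commands": [
    [[0,0,0],[0,0,0]],
    [[0,0,0],[0,0,0]],
    [[0,0,0],[0,0,0]],
    [[0,0,0],[0,0,0]]
  ],
  "grip": 1.0
}}

```text
time: 6.68
tool_pos: [497.3, -110.1, 139.1]
ee_rot: [-179.8, 25.0, 174.9]
contact_force: [-2.2, -0.7, 1.8]
grip_width: 10.7
grip_force: 72.7
```

{"name": "arm_command", "arguments": {
  "commands": [
    [[0,0,0],[0,0,10]],
    [[0,0,0],[0,0,10]],
    [[0,0,0],[0,0,10]],
    [[0,0,0],[0,0,10]],
    [[0,0,0],[0,0,10]],
    [[0,0,0],[0,0,10]],
    [[0,0,0],[0,0,10]],
    [[0,0,0],[0,0,10]],
    [[0,0,0],[0,0,10]]
  ]
}}

```text
time: 7.8
tool_pos: [497.9, -109.2, 139.2]
ee_rot: [154.9, -0.1, 84.5]
contact_force: [6.5, 7.5, 0.1]
grip_width: 10.6
grip_force: 72.2
```

{"name": "arm_command", "arguments": {
  "commands": [
    [[0,0,0],[0,0,10]],
    [[0,0,0],[0,0,10]],
    [[0,0,0],[0,0,10]],
    [[0,0,0],[0,0,10]],
    [[0,0,0],[0,0,10]],
    [[0,0,0],[0,0,10]],
    [[0,0,0],[0,0,10]],
    [[0,0,0],[0,0,10]],
    [[0,0,0],[0,0,10]],
    [[0,0,0],[0,0,0]],
    [[0,0,0],[0,0,0]]
  ]
}}

```text
time: 9.18
tool_pos: [498.7, -110.2, 139.8]
ee_rot: [179.8, -25.2, -5.2]
contact_force: [6.8, 3.7, 1.2]
grip_width: 10.6
grip_force: 72.4
```

{"name": "arm_command", "arguments": {
  "commands": [
    [[0,0,0],[0,0,0]],
    [[0,0,0],[0,0,0]],
    [[0,0,-8],[0,0,0]],
    [[0,0,-10],[0,0,0]],
    [[0,0,-8],[0,0,0]]
  ],
  "grip": 0.7
}}

```text
time: 9.8
tool_pos: [486.1, -109.0, 163.4]
ee_rot: [179.8, -25.0, -5.1]
contact_force: [-0.3, 0.2, 0.6]
grip_width: 25.9
grip_force: 0.0
```

```bash
python3 look2.py w3.png; python3 - <<'E'
import cv2,numpy as np
a=cv2.imread('pics/w2.png')[195:265,220:420];b=cv2.imread('pics/w3.png')
b=cv2.resize(b,None,fx=1.2,fy=1.2)
a=cv2.resize(a,(614,215),interpolation=cv2.INTER_CUBIC)
cv2.imwrite('pics/m3.png',cv2.resize(np.vstack([a,b]),None,fx=.88,fy=.88))
E
```

```text
q [-31.5  14.9 106.9  18.   36.8  51.2] board pos [-39.9 -39.   74.3] [179.8 -25.   -5.1] t 9.8 25.91647577176036 [-0.3  0.2  0.6]
[(array([101. ,  83.4]), array([ 81,  68,  42,  31, 914], dtype=int32)), (array([254.6,  82.7]), array([241,  68,  29,  31, 614], dtype=int32)), (array([120.1, 227. ]), array([102, 212,  36,  32, 760], dtype=int32)), (array([254., 228.]), array([242, 212,  26,  32, 605], dtype=int32)), (array([503.4, 324.5]), array([489, 310,  23,  34, 426], dtype=int32))]
{'a': array([101.3,  85. ]), 'b': array([259.6,  85. ]), 'c': array([258.9, 231.8]), 'd': array([120.6, 232. ])}
axis at tips [[257.4 237.6]] at nut top [[257.3 232.5]]
```

View pics/m3.png

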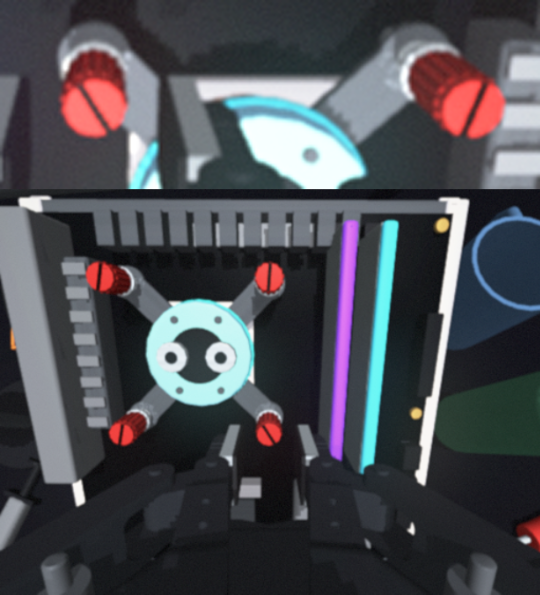

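In the lower picture (after turning), C is at about (254,228). Its slot looks close to half a turn on from the upper one. I'll measure the slot angles.

```bash
cat > slot.py <<'E'
from h import *
v=np.load('v.npy'); F=frame(v)
def rect(c,k,uv,S=10,r=9): # rectified patch, board axes: col=+x,row=-y? simple: col=x,row=y
    off=np.array(uv)-proj(c,nutp(v,k,44))[0]
    cor=np.array([(-r,-r),(r,-r),(r,r),(-r,r)],float)
    src=np.float32([proj(c,nutp(v,k,44)+F@np.array([*q,0]))[0]+off for q in cor]); n=2*r*S
    return cv2.warpPerspective(c['pixels'],cv2.getPerspectiveTransform(src,np.float32([(0,0),(n,0),(n,n),(0,n)])),(n,n),flags=cv2.INTER_CUBIC)
def angle(c,k):
    # search centre near prediction & slot angle: red disc r<6 except a dark bar 1.4 mm wide
    best=None; p0=proj(c,nutp(v,k,44))[0]; bl=[x[0] for x in reds(c,60)]
    b=min(bl,key=lambda z:np.hypot(*(z-p0)))
    W=rect(c,k,b,r=14).astype(float); D=W[...,0]-W[...,1]  # red-ness
    n=W.shape[0]; Y,X=np.mgrid[:n,:n]/10.-14
    for cx in np.arange(-5,5.1,.5):
        for cy in np.arange(-5,5.1,.5):
            x=X-cx;y=Y-cy; disc=(x*x+y*y<36); bg=(W[...,0]>60)
            for a in range(0,180,4):
                t=np.deg2rad(a); bar=disc&(abs(-x*np.sin(t)+y*np.cos(t))<.6)
                s=D[disc&~bar].mean()-D[bar].mean()+.5*D[disc&~bar].mean()
                if best is None or s>best[0]: best=(s,a,cx,cy)
    return best
E
python3 - <<'E'
from slot import *
T=capture('wrist')
def mk(f,bp,ee): return dict(T,pixels=cv2.imread('pics/'+f)[...,::-1],state=dict(tool_pos=v[:3]+F@np.array(bp),ee_rot=ee))
w2=mk('w2.png',[-38.9,-39.1,73.6],[-179.8,25,174.9]); w3=mk('w3.png',[-39.9,-39,74.3],[179.8,-25,-5.1])
for n,c,ks in (('w2',w2,'cd'),('w3',w3,'abcd')):
    for k in ks: print(n,k,np.round(angle(c,k),1))
E
```

```text
w2 c [144.   32.    3.5   0.5]
w2 d [174.7 164.    4.    4. ]
w3 a [211.  164.    1.    3.5]
w3 b [201.5 176.    0.    0. ]
w3 c [198.2  32.   -2.5   0. ]
w3 d [203.8 164.   -3.5   4. ]
```

C turned by 180° (slot at 32° both before and after) and D is unmoved. Moving to nut A and rewinding the wrist.

{"name": "arm_command", "arguments": {
  "commands": [
    [[0,0,-10],[0,0,0]],
    [[20,-20,0],[0,0,0]],
    [[20,-20,0],[0,0,0]],
    [[20,-20,0],[0,0,0]],
    [[20.4,-20,0],[0,0,0]],
    [[0,0,0],[0,0,-10]],
    [[0,0,0],[0,0,-10]],
    [[0,0,0],[0,0,-10]],
    [[0,0,0],[0,0,-10]],
    [[0,0,0],[0,0,-10]],
    [[0,0,0],[0,0,-10]],
    [[0,0,0],[0,0,-10]]
  ]
}}

```text
time: 11.4
tool_pos: [561.8, -35.4, 205.5]
ee_rot: [156.3, -8.0, 66.8]
contact_force: [0.7, -0.0, 0.2]
grip_width: 25.6
grip_force: 0.0
```

{"name": "arm_command", "arguments": {
  "commands": [
    [[0,0,0],[0,0,-10]],
    [[0,0,0],[0,0,-10]],
    [[0,0,0],[0,0,-10]],
    [[0,0,0],[0,0,-10]],
    [[0,0,0],[0,0,-10]],
    [[0,0,0],[0,0,-10]],
    [[0,0,0],[0,0,-10]],
    [[0,0,0],[0,0,-10]],
    [[0,0,0],[0,0,-10]],
    [[0,0,0],[0,0,-10]],
    [[0,0,10],[0,0,-10]],
    [[0,0,0],[0,0,0]]
  ]
}}

```text
time: 12.9
tool_pos: [565.9, -35.8, 195.9]
ee_rot: [-179.9, 24.9, 174.8]
contact_force: [0.2, -0.5, -0.4]
grip_width: 25.7
grip_force: 0.0
```

```bash
python3 look2.py w4.png; python3 -c "
from slot import *
c=shot('wrist')
for k in 'acd': print(k,np.round(angle(c,k),1))"
```

```text
q [ -17.8   18.3   94.4    7.5   43.1 -106.9] board pos [40.  41.1 73. ] [-179.9   24.9  174.8] t 12.9 25.735223996500892 [ 0.2 -0.5 -0.4]
[(array([100.,  89.]), array([  79,   73,   44,   32, 1025], dtype=int32)), (array([253.7,  87.1]), array([240,  73,  28,  30, 592], dtype=int32)), (array([119.2, 231.3]), array([102, 216,  35,  32, 762], dtype=int32)), (array([254.1, 232. ]), array([242, 217,  26,  30, 552], dtype=int32))]
{'a': array([249.6, 233.9]), 'b': array([110.8, 234. ]), 'c': array([89.8, 86.6]), 'd': array([248.7,  86.3])}
axis at tips [[251.3 239. ]] at nut top [[251.4 233.9]]
a [154.5 164.    2.5   0. ]
c [191.9  32.   -0.5  -3.5]
d [188.3 164.    0.5   0. ]
```

View pics/w4.png

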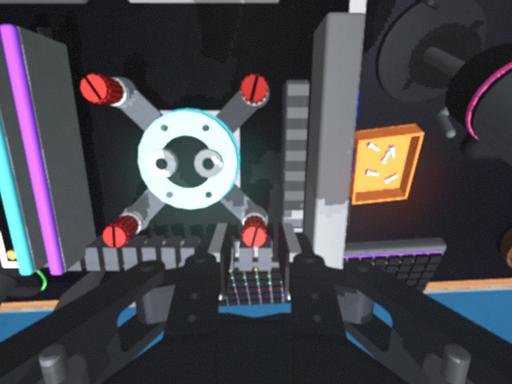

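Nut A at (254,233) is centred between the jaws (225 and 287). Descend, grip and turn.

{"name": "arm_command", "arguments": {
  "commands": [
    [[-0.5,0,10],[0,0,0]],
    [[0,0,10],[0,0,0]],
    [[0,0,5],[0,0,0]],
    [[0,0,0],[0,0,0]]
  ]
}}

```text
time: 13.5
tool_pos: [577.2, -36.9, 173.2]
ee_rot: [-179.8, 24.9, 174.9]
contact_force: [0.2, 0.1, -0.3]
grip_width: 25.5
grip_force: 0.0
```

{"name": "arm_command", "arguments": {
  "commands": [
    [[0,0,0],[0,0,0]],
    [[0,0,0],[0,0,0]],
    [[0,0,0],[0,0,0]],
    [[0,0,0],[0,0,0]]
  ],
  "grip": 1.0
}}

```text
time: 14.0
tool_pos: [577.2, -37.0, 174.0]
ee_rot: [-179.8, 25.0, 174.9]
contact_force: [-2.3, -2.8, 1.5]
grip_width: 10.6
grip_force: 58.7
```

{"name": "arm_command", "arguments": {
  "commands": [
    [[0,0,0],[0,0,10]],
    [[0,0,0],[0,0,10]],
    [[0,0,0],[0,0,10]],
    [[0,0,0],[0,0,10]],
    [[0,0,0],[0,0,10]],
    [[0,0,0],[0,0,10]],
    [[0,0,0],[0,0,10]],
    [[0,0,0],[0,0,10]],
    [[0,0,0],[0,0,10]]
  ]
}}

```text
time: 15.12
tool_pos: [577.5, -36.7, 174.1]
ee_rot: [154.9, 0.0, 84.5]
contact_force: [-0.1, -0.6, 0.4]
grip_width: 10.8
grip_force: 58.5
```

{"name": "arm_command", "arguments": {
  "commands": [
    [[0,0,0],[0,0,10]],
    [[0,0,0],[0,0,10]],
    [[0,0,0],[0,0,10]],
    [[0,0,0],[0,0,10]],
    [[0,0,0],[0,0,10]],
    [[0,0,0],[0,0,10]],
    [[0,0,0],[0,0,10]],
    [[0,0,0],[0,0,10]],
    [[0,0,0],[0,0,10]],
    [[0,0,0],[0,0,0]],
    [[0,0,0],[0,0,0]]
  ]
}}

```text
time: 16.5
tool_pos: [577.7, -37.1, 174.3]
ee_rot: [179.7, -25.1, -4.9]
contact_force: [1.7, -3.0, 1.9]
grip_width: 10.5
grip_force: 58.5
```

{"name": "arm_command", "arguments": {
  "commands": [
    [[0,0,0],[0,0,0]],
    [[0,0,0],[0,0,0]],
    [[0,0,-8],[0,0,0]],
    [[0,0,-10],[0,0,0]],
    [[0,0,-8],[0,0,0]],
    [[0,0,0],[0,0,0]]
  ],
  "grip": 0.7
}}

```text
time: 17.25
tool_pos: [566.2, -35.8, 198.3]
ee_rot: [179.8, -25.1, -5.1]
contact_force: [0.2, -0.1, 0.7]
grip_width: 25.7
grip_force: 0.0
```

```bash
python3 look2.py w5.png; python3 -c "
from slot import *
c=shot('wrist')
for k in 'a': print(k,np.round(angle(c,k),1))"
```

```text
q [-17.8  18.2  94.2   7.5  43.3  73.1] board pos [41.2 41.1 75. ] [179.8 -25.1  -5.1] t 17.25 25.67108165534834 [ 0.2 -0.1  0.7]
[(array([388.2, 228.2]), array([371, 213,  35,  31, 743], dtype=int32)), (array([254.3, 229.1]), array([242, 214,  25,  31, 585], dtype=int32))]
{'a': array([259. , 233.2]), 'b': array([396. , 233.1]), 'c': array([380.2, 346.1]), 'd': array([258.4, 346.3])}
axis at tips [[257.4 237.6]] at nut top [[257.3 232.5]]
a [147.4 164.   -3.5   0. ]
```

Slots are symmetric, so this reading can't tell a full half turn from complete slip. I'll turn D only 20° first (within the 28° tolerance) and check that it follows.

{"name": "arm_command", "arguments": {
  "commands": [
    [[0,0,-8],[0,0,0]],
    [[-27,0,0],[0,0,0]],
    [[-27,0,0],[0,0,0]],
    [[-26.8,0,0],[0,0,0]],
    [[0,0,0],[0,0,-10]],
    [[0,0,0],[0,0,-10]],
    [[0,0,0],[0,0,-10]],
    [[0,0,0],[0,0,-10]],
    [[0,0,0],[0,0,-10]],
    [[0,0,0],[0,0,-10]],
    [[0,0,0],[0,0,-10]],
    [[0,0,0],[0,0,-10]]
  ]
}}

```text
time: 18.85
tool_pos: [489.9, -29.0, 170.7]
ee_rot: [155.3, -3.9, 76.0]
contact_force: [0.7, -1.1, -1.0]
grip_width: 25.6
grip_force: 0.0
```

{"name": "arm_command", "arguments": {
  "commands": [
    [[0,0,0],[0,0,-10]],
    [[0,0,0],[0,0,-10]],
    [[0,0,0],[0,0,-10]],
    [[0,0,0],[0,0,-10]],
    [[0,0,0],[0,0,-10]],
    [[0,0,0],[0,0,-10]],
    [[0,0,0],[0,0,-10]],
    [[0,0,0],[0,0,-10]],
    [[0,0,0],[0,0,-10]],
    [[0,0,8],[0,0,-10]],
    [[0,0,0],[0,0,0]]
  ]
}}

```text
time: 20.23
tool_pos: [493.2, -29.3, 163.1]
ee_rot: [-179.9, 25.0, 174.8]
contact_force: [0.3, 0.6, 1.1]
grip_width: 25.4
grip_force: 0.0
```

```bash
python3 look2.py w6.png; python3 -c "
from slot import *
c=shot('wrist')
for k in 'dc': print(k,np.round(angle(c,k),1))"
```

```text
q [ -20.2   14.5  107.6   11.    34.2 -112.7] board pos [-40.1  41.1  74.1] [-179.9   25.   174.8] t 20.225 25.424511951887357 [0.3 0.6 1.1]
[(array([120. , 231.1]), array([103, 216,  35,  32, 783], dtype=int32)), (array([254.5, 231.1]), array([243, 216,  24,  31, 550], dtype=int32))]
{'a': array([250.3, 347. ]), 'b': array([127.8, 347. ]), 'c': array([111.7, 233.3]), 'd': array([249.6, 233.2])}
axis at tips [[251.3 239. ]] at nut top [[251.4 233.9]]
d [143.8 164.    2.5   0. ]
c [168.7  32.    3.5  -3.5]
```

{"name": "arm_command", "arguments": {
  "commands": [
    [[0,0,10],[0,0,0]],
    [[0,0,10],[0,0,0]],
    [[0,0,6],[0,0,0]],
    [[0,0,0],[0,0,0]]
  ]
}}

```text
time: 20.82
tool_pos: [504.2, -30.3, 139.0]
ee_rot: [-179.9, 24.9, 174.8]
contact_force: [0.5, 0.2, -0.1]
grip_width: 25.6
grip_force: 0.0
```

{"name": "arm_command", "arguments": {
  "commands": [
    [[0,0,0],[0,0,0]],
    [[0,0,0],[0,0,0]],
    [[0,0,0],[0,0,0]],
    [[0,0,0],[0,0,0]],
    [[0,0,0],[0,0,10]],
    [[0,0,0],[0,0,10]],
    [[0,0,0],[0,0,0]],
    [[0,0,0],[0,0,0]]
  ],
  "grip": 1.0
}}

```text
time: 21.82
tool_pos: [504.1, -30.2, 139.6]
ee_rot: [171.2, 23.5, 153.2]
contact_force: [-1.0, 1.9, 0.8]
grip_width: 9.9
grip_force: 58.7
```

```bash
python3 look2.py w7.png; python3 -c "
from slot import *
c=shot('wrist')
for k in 'd': print(k,np.round(angle(c,k),1))
import cv2; a=cv2.imread('pics/w7.png')[170:330,180:340]; b=cv2.imread('pics/w6.png')[170:330,180:340]; cv2.imwrite('pics/w7c.png',cv2.resize(np.hstack([b,a]),None,fx=2.4,fy=2.4))"
```

```text
q [-19.8  17.7 108.   11.8  30.5 -93.7] board pos [-40.1  41.1  48.2] [171.2  23.5 153.2] t 21.825 9.885446636846043 [-1.   1.9  0.8]
[(array([254.6, 250.4]), array([243, 232,  24,  39, 727], dtype=int32)), (array([115.9, 281. ]), array([105, 276,  24,  14, 121], dtype=int32))]
{'a': array([298.4, 378.1]), 'b': array([167.9, 414.6]), 'c': array([103.9, 303.6]), 'd': array([249.3, 256.2])}
axis at tips [[251.7 239.9]] at nut top [[251.8 234.8]]
d [160.5 144.    3.5  -1. ]
```

View pics/w7c.png

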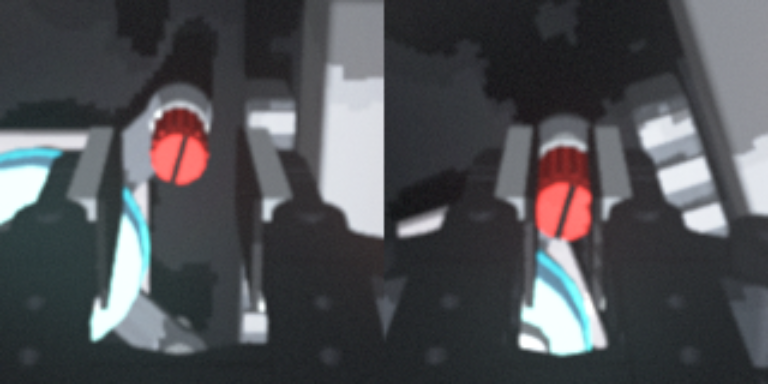

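The slot went from 164° to 144°: it followed the 20° turn, so there is no slip, and C and A really did turn. Completing D.

{"name": "arm_command", "arguments": {
  "commands": [
    [[0,0,0],[0,0,10]],
    [[0,0,0],[0,0,10]],
    [[0,0,0],[0,0,10]],
    [[0,0,0],[0,0,10]],
    [[0,0,0],[0,0,10]],
    [[0,0,0],[0,0,10]],
    [[0,0,0],[0,0,10]],
    [[0,0,0],[0,0,10]]
  ]
}}

```text
time: 22.92
tool_pos: [504.9, -30.1, 140.1]
ee_rot: [155.2, -4.2, 75.5]
contact_force: [3.3, 6.1, 2.2]
grip_width: 10.5
grip_force: 58.6
```

{"name": "arm_command", "arguments": {
  "commands": [
    [[0,0,0],[0,0,10]],
    [[0,0,0],[0,0,10]],
    [[0,0,0],[0,0,10]],
    [[0,0,0],[0,0,10]],
    [[0,0,0],[0,0,10]],
    [[0,0,0],[0,0,10]],
    [[0,0,0],[0,0,10]],
    [[0,0,0],[0,0,10]],
    [[0,0,0],[0,0,0]],
    [[0,0,0],[0,0,0]]
  ]
}}

```text
time: 24.18
tool_pos: [505.5, -30.9, 140.4]
ee_rot: [179.7, -25.2, -5.0]
contact_force: [6.3, 0.2, 0.6]
grip_width: 10.5
grip_force: 58.6
```

{"name": "arm_command", "arguments": {
  "commands": [
    [[0,0,0],[0,0,0]],
    [[0,0,0],[0,0,0]],
    [[0,0,-8],[0,0,0]],
    [[0,0,-10],[0,0,0]],
    [[0,0,-8],[0,0,0]],
    [[0,0,0],[0,0,0]]
  ],
  "grip": 0.7
}}

```text
time: 24.92
tool_pos: [493.3, -29.3, 164.1]
ee_rot: [179.8, -25.1, -5.1]
contact_force: [-0.1, -0.0, 0.0]
grip_width: 25.5
grip_force: 0.0
```

```bash
python3 look2.py w8.png; python3 -c "
from slot import *
c=shot('wrist')
for k in 'abcd': print(k,np.round(angle(c,k),1))"
```

```text
q [-20.2  14.4 107.6  11.   34.2  67.2] board pos [-39.6  41.   75. ] [179.8 -25.1  -5.1] t 24.925 25.501773458060164 [-0.1 -0.   0. ]
[(array([254.7,  83.1]), array([241,  69,  29,  30, 607], dtype=int32)), (array([406.9,  85.1]), array([386,  69,  42,  31, 984], dtype=int32)), (array([254.2, 227.6]), array([242, 212,  26,  31, 608], dtype=int32)), (array([388.2, 227.4]), array([371, 212,  35,  32, 770], dtype=int32))]
{'a': array([259.5,  85.8]), 'b': array([416.5,  85.9]), 'c': array([396.1, 231.7]), 'd': array([258.8, 231.8])}
axis at tips [[257.4 237.6]] at nut top [[257.3 232.5]]
a [174.5 164.   -0.5   0. ]
b [199.7 176.    0.5  -3.5]
c [196.5  32.   -3.5  -4. ]
d [184.8 164.   -3.    0. ]
```

{"name": "arm_command", "arguments": {
  "commands": [
    [[0,0,-10],[0,0,0]],
    [[20,20,0],[0,0,0]],
    [[20,20,0],[0,0,0]],
    [[20,20,0],[0,0,0]],
    [[20.4,20,0],[0,0,0]],
    [[0,0,0],[0,0,-10]],
    [[0,0,0],[0,0,-10]],
    [[0,0,0],[0,0,-10]],
    [[0,0,0],[0,0,-10]],
    [[0,0,0],[0,0,-10]],
    [[0,0,0],[0,0,-10]],
    [[0,0,0],[0,0,-10]]
  ]
}}

```text
time: 26.52
tool_pos: [554.2, -115.0, 206.8]
ee_rot: [156.3, -8.0, 66.9]
contact_force: [-0.3, 0.1, 0.4]
grip_width: 25.6
grip_force: 0.0
```

{"name": "arm_command", "arguments": {
  "commands": [
    [[0,0,0],[0,0,-10]],
    [[0,0,0],[0,0,-10]],
    [[0,0,0],[0,0,-10]],
    [[0,0,0],[0,0,-10]],
    [[0,0,0],[0,0,-10]],
    [[0,0,0],[0,0,-10]],
    [[0,0,0],[0,0,-10]],
    [[0,0,0],[0,0,-10]],
    [[0,0,0],[0,0,-10]],
    [[0,0,0],[0,0,-10]],
    [[0,0,10],[0,0,-10]],
    [[0,0,0],[0,0,0]]
  ]
}}

```text
time: 28.02
tool_pos: [558.4, -115.3, 197.2]
ee_rot: [-179.9, 24.9, 174.8]
contact_force: [-0.2, -0.1, 0.2]
grip_width: 25.4
grip_force: 0.0
```

```bash
python3 look2.py w9.png; python3 -c "
from slot import *
c=shot('wrist')
for k in 'bcd': print(k,np.round(angle(c,k),1))"
```

```text
q [ -27.4   18.6   93.7   12.8   45.1 -119.4] board pos [ 40.2 -38.8  74.3] [-179.9   24.9  174.8] t 28.025 25.446737626411625 [-0.2 -0.1  0.2]
[(array([259.3,  83.8]), array([249,  73,  19,  25, 277], dtype=int32)), (array([405.9,  88.7]), array([385,  73,  41,  30, 863], dtype=int32)), (array([248.5,  90.6]), array([240,  75,  21,  28, 276], dtype=int32)), (array([253.9, 230.5]), array([241, 215,  26,  31, 563], dtype=int32)), (array([387.6, 230.6]), array([371, 216,  34,  31, 737], dtype=int32))]
{'a': array([387.5, 232.7]), 'b': array([249.4, 232.8]), 'c': array([248.4,  86.2]), 'd': array([406.5,  85.9])}
axis at tips [[251.3 239. ]] at nut top [[251.4 233.9]]
b [186.2 176.    3.    0. ]
c [147.6  32.    0.    0. ]
d [143.6 164.   -1.    4. ]
```

B is centred too (u≈254).

{"name": "arm_command", "arguments": {
  "commands": [
    [[0,0,10],[0,0,0]],
    [[0,0,10],[0,0,0]],
    [[0,0,6],[0,0,0]],
    [[0,0,0],[0,0,0]]
  ]
}}

```text
time: 28.62
tool_pos: [569.6, -116.4, 173.2]
ee_rot: [-179.9, 24.9, 174.8]
contact_force: [-0.1, 0.6, -0.5]
grip_width: 25.6
grip_force: 0.0
```

{"name": "arm_command", "arguments": {
  "commands": [
    [[0,0,0],[0,0,0]],
    [[0,0,0],[0,0,0]],
    [[0,0,0],[0,0,0]],
    [[0,0,0],[0,0,0]]
  ],
  "grip": 1.0
}}

```text
time: 29.12
tool_pos: [569.6, -116.6, 174.0]
ee_rot: [-179.8, 25.0, 174.9]
contact_force: [-1.5, -0.3, 0.2]
grip_width: 10.6
grip_force: 58.6
```

{"name": "arm_command", "arguments": {
  "commands": [
    [[0,0,0],[0,0,10]],
    [[0,0,0],[0,0,10]],
    [[0,0,0],[0,0,10]],
    [[0,0,0],[0,0,10]],
    [[0,0,0],[0,0,10]],
    [[0,0,0],[0,0,10]],
    [[0,0,0],[0,0,10]],
    [[0,0,0],[0,0,10]],
    [[0,0,0],[0,0,10]]
  ]
}}

```text
time: 30.25
tool_pos: [570.0, -116.3, 174.3]
ee_rot: [154.9, 0.0, 84.5]
contact_force: [2.6, 1.7, 1.3]
grip_width: 10.4
grip_force: 58.6
```

{"name": "arm_command", "arguments": {
  "commands": [
    [[0,0,0],[0,0,10]],
    [[0,0,0],[0,0,10]],
    [[0,0,0],[0,0,10]],
    [[0,0,0],[0,0,10]],
    [[0,0,0],[0,0,10]],
    [[0,0,0],[0,0,10]],
    [[0,0,0],[0,0,10]],
    [[0,0,0],[0,0,10]],
    [[0,0,0],[0,0,10]],
    [[0,0,0],[0,0,0]],
    [[0,0,0],[0,0,0]]
  ]
}}

```text
time: 31.62
tool_pos: [570.4, -116.8, 174.7]
ee_rot: [179.7, -25.2, -4.9]
contact_force: [5.1, -0.5, 2.9]
grip_width: 10.6
grip_force: 58.6
```

{"name": "arm_command", "arguments": {
  "commands": [
    [[0,0,0],[0,0,0]],
    [[0,0,0],[0,0,0]],
    [[0,0,-8],[0,0,0]],
    [[0,0,-10],[0,0,0]],
    [[0,0,-8],[0,0,0]],
    [[0,0,-20],[0,0,0]],
    [[0,0,-20],[0,0,0]],
    [[0,0,-20],[0,0,0]],
    [[0,0,0],[0,0,0]],
    [[0,0,0],[0,0,0]]
  ],
  "grip": 0.7
}}

```text
time: 32.88
tool_pos: [533.3, -112.9, 251.3]
ee_rot: [179.8, -25.0, -5.1]
contact_force: [0.4, -0.6, 0.1]
grip_width: 25.6
grip_force: 0.0
```

```bash
python3 look2.py w10.png; python3 -c "
from slot import *
c=shot('wrist')
for k in 'abcd': print(k,np.round(angle(c,k),1))
t=shot('top'); save(t,'top2.png')
a=cv2.imread('pics/top.png').astype(int); b=cv2.imread('pics/top2.png').astype(int); d=abs(a-b).max(2)>60
print('diff cols/rows around things', {n:int(d[r[1]:r[3],r[0]:r[2]].sum()) for n,r in dict(mug=(366,163,406,208),can=(360,215,400,243),mic=(213,190,244,232),mouse=(180,172,208,215),tray=(223,157,250,193),screwdr=(355,255,420,280),syr=(205,235,230,268)).items()})"
```

```text
q [-28.6  12.7  92.1  12.   52.6  61.1] board pos [ 40.2 -38.6 134. ] [179.8 -25.   -5.1] t 32.875 25.58672627176028 [ 0.4 -0.6  0.1]
[(array([154.2, 198.9]), array([143, 189,  23,  22, 368], dtype=int32)), (array([254.7, 199.4]), array([246, 189,  19,  21, 290], dtype=int32)), (array([254.3, 286.6]), array([246, 274,  18,  25, 338], dtype=int32)), (array([495.2, 328.4]), array([479, 320,  29,  21, 324], dtype=int32))]
{'a': array([155.9, 201.6]), 'b': array([257.9, 201.5]), 'c': array([257.6, 290.6]), 'd': array([164.3, 290.8])}
axis at tips [[257.4 237.6]] at nut top [[257.3 232.5]]
a [159.3 164.   -2.5   2.5]
b [150.1 176.   -1.5   0. ]
c [140.1  32.   -4.5   0. ]
d [139.8  28.   -4.5   0.5]
diff cols/rows around things {'mug': 0, 'can': 368, 'mic': 0, 'mouse': 0, 'tray': 0, 'screwdr': 565, 'syr': 0}
```

```bash
python3 -c "
from workcell import hand_in
print(hand_in())"
```

```text
the job is handed in; nothing more can be done
None
```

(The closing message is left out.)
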